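# Put the dental cement kit back into its storage station

### The job

The cement is mixed and used: put the kit away in its grey holders, setting each thing down rather than dropping it. Stand the white powder bottle in the larger round cup and the dropper bottle in the smaller one, lay the spatula by the middle of its handle in the two notches of the instrument rest (blade to either side), and lay the mixing slab flat inside the four corners of its tray. Leave the wipes canister and the cup of applicator sticks where they are.

Things in the scene. Friction and masses are not known exactly. Their poses are not given: they have to be found in the camera images.
- powder_bottle: White plastic powder bottle with a white screw cap and a plain paper label, standing upright, not screwed or fixed to anything. Body 44 mm in diameter up to 54 mm, cap 37 mm in diameter from 60 mm to the top at 76 mm. About 70 g. Origin: centre of the underside; z up the bottle's axis.
- dropper_bottle: Dark brown dropper bottle with a black cap and a narrow rubber teat, standing upright. Body 27 mm in diameter up to 50 mm, cap 20 mm in diameter from 57 to 69 mm, teat 12 mm thick to the top at 87 mm. About 45 g. Origin: centre of the underside; z up the bottle's axis.
- spatula: Steel cement spatula lying flat on the counter, 168 mm long. Its straight handle is 10 mm wide (along y) and 8 mm thick (z) and reaches from x = -57 to +57 mm; then a thin shank and a flat blade 9 mm wide to x = +111 mm. About 45 g, balance point near x = +7 mm. Origin: middle of the handle's underside; x points to the blade, z up.
- slab: White opal-glass mixing slab lying flat, a rectangular block 90 mm (x) by 55 mm (y) by 16 mm thick (z) with a small pale stain on top (not the thin square paper pad with a blue edge that lies on the far side). About 200 g. Origin: centre of the underside; z up.
- large_cup: Larger of two grey round bottle cups, fixed on the counter; holder of the powder bottle. Slightly flared: inside diameter 56 mm at its floor and 68 mm at the rim, outside 76 mm, rim 20 mm above the counter, floor 4 mm above the counter. A bottle must be held with the fingertips above the rim. Origin: centre of the underside, on the counter; z up.
- small_cup: Smaller of two grey round bottle cups, fixed on the counter; holder of the dropper bottle. Slightly flared: inside diameter 38 mm at its floor and 50 mm at the rim, outside 58 mm, rim 18 mm above the counter, floor 4 mm above the counter. Origin: centre of the underside, on the counter; z up.
- spatula_rest: Grey instrument rest, fixed on the counter: a base plate 86 mm (x) by 62 mm (y), 6 mm thick, with two upright cross walls 8 mm thick at x = -30 and x = +30 mm. Each wall has a notch in the middle 30 mm wide (y), open upwards; notch floor 22 mm above the counter, horns on both sides up to 34 mm. The spatula's handle lies in both notches, along x, held between the two walls. Origin: centre of the underside, on the counter; z up.
- slab_tray: Grey flat tray, fixed on the counter, 114 mm (x) by 79 mm (y), floor 3 mm above the counter, with a raised right-angled bracket at each of its four corners up to 12 mm above the counter; between the brackets the sides are open for the fingers (gap of 70 mm in the long sides). Inside the brackets it measures 106 mm (x) by 71 mm (y). Origin: centre of the underside, on the counter; z up.
- wipes_canister: Bystander: white wipes canister with a grey lid, 81 mm in diameter, 140 mm tall, standing loose at the robot's left. Origin: centre of the underside.
- brush_cup: Bystander: blue plastic cup holding applicator sticks, 66 mm in diameter at the rim, cup 70 mm and sticks about 110 mm tall, standing loose at the robot's right. Origin: centre of the underside.

How it is judged (in metres and radians):
At the end, for the whole second after the job is handed in: Bottles upright on the floors of their cups, within 9 mm of centre; spatula handle level in both notches, its middle within 18 mm of the rest's middle along and 14 mm across; slab flat on the tray floor inside the brackets, within 15 mm of centre; all released and at rest (horizontal distance between powder_bottle and large_cup below 0.009 m and z of powder_bottle in the frame of large_cup below 0.008 m and angle between each of powder_bottle, dropper_bottle's own z axis and vertical below 0.08 rad and linear speed of each of powder_bottle, dropper_bottle, spatula, slab below 0.02 m/s and angular speed of each of powder_bottle, dropper_bottle, spatula, slab below 0.2 rad/s and horizontal distance between dropper_bottle and small_cup below 0.009 m and z of dropper_bottle in the frame of small_cup below 0.008 m and z of spatula in the frame of spatula_rest between 0.02 and 0.028 m and angle between spatula's own z axis and vertical below 0.1 rad and angle between the x axis of spatula and the x axis of spatula_rest, either way round below 0.35 rad and x of spatula in the frame of spatula_rest between -0.018 and 0.018 m and y of spatula in the frame of spatula_rest between -0.014 and 0.014 m and horizontal distance between slab and slab_tray below 0.015 m and z of slab in the frame of slab_tray below 0.006 m and angle between slab's own z axis and vertical below 0.06 rad and angle between the x axis of slab and the x axis of slab_tray, either way round below 0.26 rad); the robot touches nothing.
It fails at once if the wipes canister or the cup of applicators is knocked over or pushed more than 3 cm (distance of any of wipes_canister, brush_cup from where it was at the start of the episode above 0.03 m or angle between any of wipes_canister, brush_cup's own z axis and vertical above 0.5 rad).
It fails at once if one of the four items is dropped: falling out of the fingers' hold more than 5 cm above the counter ((contact force between the fingers and powder_bottle below 0.02 N and contact force between powder_bottle and anything else below 0.02 N and height (world z) of powder_bottle above 0.05 m and linear speed of powder_bottle above 0.4 m/s) or (contact force between the fingers and dropper_bottle below 0.02 N and contact force between dropper_bottle and anything else below 0.02 N and height (world z) of dropper_bottle above 0.05 m and linear speed of dropper_bottle above 0.4 m/s) or (contact force between the fingers and spatula below 0.02 N and contact force between spatula and anything else below 0.02 N and height (world z) of spatula above 0.05 m and linear speed of spatula above 0.4 m/s) or (contact force between the fingers and slab below 0.02 N and contact force between slab and anything else below 0.02 N and height (world z) of slab above 0.05 m and linear speed of slab above 0.4 m/s)).
It also fails if it takes over 120 s, if anything falls off the work surface, if the arm or the gripper's body presses on something with over 40 N, if the wrist force passes 120 N, or if a joint passes its speed limit or range.

### The arm

A 7-joint arm with a two-finger parallel gripper is mounted at the origin on the work surface. World frame = base frame: x ahead of the robot, y to its left, z up, the work surface at z = 0. Lengths are in m, angles in degrees, forces in N, time in s.
With the tool pointing down it reaches from about 0.375 to 0.925 m from the base axis. Payload 3.1 kg.
Tool frame: the origin (TCP) lies midway between the tips of the shut fingers; the grasp point (between the pads) lies 19 mm behind it (tcp_to_grasp is the distance from the TCP to the grasp point, in m); z points along the fingers, y is the direction in which the jaws open and shut (so a half turn about z gives the same grasp; the last joint's range is limited). The gripper opens to 85 mm and grips with 20 to 120 N. Pads are 22 mm wide; open, the fingers measure 114 mm over their backs; the gripper's body (76 mm by 85 mm) begins 54 mm behind the grasp point. The pads swing forward as they close: fully open they stand 13 mm farther back than shut.
Start: joints at [-70.176, 21.939, 2.515, 91.553, -1.026, 66.532, -2.859], TCP at [0.279, 0.587, 0.231] pointing down, gripper open.
Joint ranges: [-149.38, 149.38], [-23.57, 123.04], [-84.95, 90], [0, 143.3], [-89.99, 269.99], [3.08, 112.72], [-163.45, 163.45]. Speed limits (degrees/s): [159.86, 159.86, 180, 180, 180, 180, 180].

### API

Orientations are given as [roll, pitch, yaw] about the fixed x, y, z axes, in that order (R = Rz(yaw) Ry(pitch) Rx(roll)).
In Python, from station import * gives the robot as it stands.
- The arm moves only by the shell command python3 -m creep 'ROWS'. ROWS is JSON, a list of rows, each a list of 7 numbers: the shift along the tool's x, y, z in m, then the turn, a rotation vector about the tool's x, y, z in rad, then the finger opening in m, from 0 to 0.0854. In form: [[tx, ty, tz, ax, ay, az, fingers], ...]. A call has 1 to 12 rows; each row is the pose to reach, as a shift and turn from the pose measured when the call began, along the tool's axes at that moment; what a row does not reach only later rows make up. A row lasts 1/8 s, in which the tool goes at most 62.5 mm and 10.7 degrees, less where a joint would pass 70% of its speed; a pose out of reach is approached as far as the arm can. A call with a gripper value outside its range is refused whole. The fingers move at their own pace and stop on an object; the grip force is fixed at half the most. Time passes only in rows, so rows that repeat a pose let the fingers close. It gives the time, the measured TCP pose, the force and the opening at its end, in the units of the state.
- read_state(): the state, without advancing time (a new reading comes with each control period).
- camera(name): name is "scene" or "top" or "wrist"; returns the picture (420x560x3 uint8, red, green, blue); there is no depth.
- camera_model(name): a dict with "mtx" (3x3 intrinsics, pixels), "T" (4x4, takes a point from camera to world coordinates). Camera axes: x right, y down, z forward; pixel columns grow to the right and rows downward; lengths in m; the calibration is good to about 2 mm. A picture is of the moment at which its call begins: read the wrist's pose just before it. camera_model takes no time and is no camera call; for the wrist camera it gives the pose at the moment of the call.
- close_job(): hands the job in, once; it reports no verdict.
The state is a dict: "t": time; "q": joint angles; "dq": joint speeds; "effort": joint torques, N m; "tool_pos": TCP position; "orientation": TCP orientation; "ft_force": force on the tool from outside, world axes, zero at the start; "ft_torque": the same for the moment, N m; "gripper_width": finger opening in m.
Only numpy, scipy, OpenCV 4.12 (cv2) and the standard library are available. Lean on these libraries where they do the work, as an engineer would, in place of code of your own. Each camera call takes 0.05 s, during which the arm holds its last target.

## Working session

There is one attempt and no reset: what is moved stays moved. The work goes in short steps, Python scripts to look and compute and a shell command to move; the robot and the scene stay as the last step left them, time stands still between calls to the robot, and variables do not carry over. Pictures are saved under pics/ and viewed, and the job is handed in when it is done.

```bash
ls; mkdir -p pics
python3 - <<'E'
from station import *
import cv2
print(read_state())
for n in ["scene","top","wrist"]:
    m=camera_model(n);print(n,m["mtx"],m["T"])
    cv2.imwrite(f"pics/{n}0.png",camera(n)[:,:,::-1])
E
```

```text
pics
{'t': 0.0, 'q': array([-70.17686148,  21.99421732,   2.51183685,  91.64874342,
        -1.02520776,  66.53146143,  -2.85943401]), 'dq': array([ 0.02276566,  0.03944907, -0.00955792, -0.13929668,  0.0550701 ,
       -0.05526608,  0.10939792]), 'effort': array([-2.81538394e-05, -4.33467257e+01,  1.02431003e+00, -2.49515229e+01,
        1.05660953e-02,  1.14759238e-02, -2.17536453e-06]), 'tool_pos': array([0.27868741, 0.58618313, 0.22986444]), 'orientation': array([-1.79848319e+02,  8.72665727e-03,  1.54577385e+02]), 'ft_force': array([-0.07367451, -0.01559268,  0.32167267]), 'ft_torque': array([ 0.00374864, -0.01632761, -0.00202412]), 'gripper_width': 0.08530104629514088}
scene [[487.64750929   0.         282.84506817]
 [  0.         487.64750929 211.04452479]
 [  0.           0.           1.        ]] [[ 0.00554239  0.80624964 -0.59154949  1.39994421]
 [ 0.99996215 -0.00843605 -0.00212895  0.0057219 ]
 [-0.00670681 -0.5915153  -0.80626588  1.22885536]
 [ 0.          0.          0.          1.        ]]
top [[455.66466937   0.         274.16259035]
 [  0.         455.66466937 217.74300967]
 [  0.           0.           1.        ]] [[-0.01239918 -0.97970906  0.20004104  0.25703032]
 [-0.99991318  0.0112559  -0.00685161  0.03653308]
 [ 0.00446095 -0.20010863 -0.97976356  1.31398333]
 [ 0.          0.          0.          1.        ]]
wrist [[355.61397999   0.         279.81365287]
 [  0.         355.61397999 209.8771972 ]
 [  0.           0.           1.        ]] [[ 0.42960839  0.87041847  0.2404336   0.21793464]
 [ 0.90300979 -0.4131681  -0.11775159  0.61636833]
 [-0.00315366  0.26770097 -0.96349688  0.37229777]
 [ 0.          0.          0.          1.        ]]
```

View pics/scene0.png

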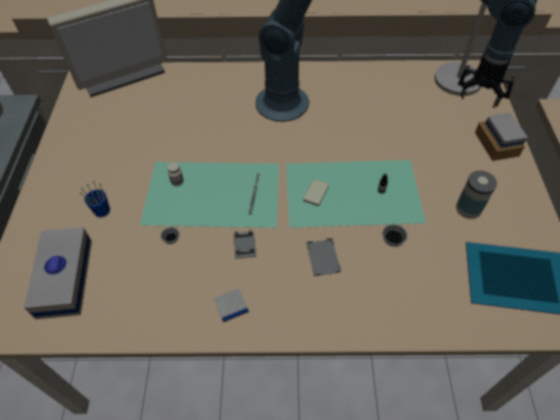

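View pics/top0.png

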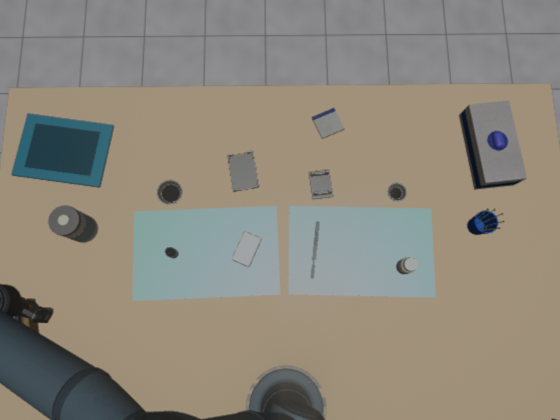

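View pics/wrist0.png

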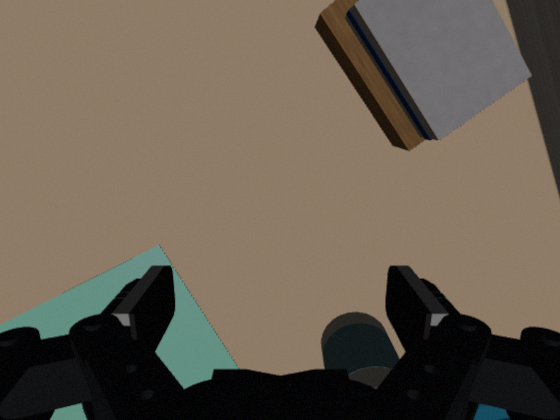

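```bash
cat > h.py <<'E'
from station import *
import numpy as np, cv2
from scipy.spatial.transform import Rotation as R
def ray(m,u,v,z):
    T=np.array(m["T"]);K=np.array(m["mtx"])
    d=T[:3,:3]@np.linalg.inv(K)@[u,v,1];o=T[:3,3]
    return o+d*(z-o[2])/d[2]
def proj(m,p):
    T=np.linalg.inv(np.array(m["T"]));c=T[:3,:3]@np.array(p)+T[:3,3];c=np.array(m["mtx"])@c
    return c[:2]/c[2]
def shift(target,yaw=None):
    """tool-axes shift & turn to reach target pos with tool down, yaw deg"""
    s=read_state();R0=R.from_euler('xyz',s["orientation"],degrees=True)
    d=R0.inv().apply(np.array(target)-s["tool_pos"])
    y=s["orientation"][2] if yaw is None else yaw
    Rt=R.from_euler('xyz',[180,0,y],degrees=True)
    print("shift",np.round(d,4),"turn",np.round((R0.inv()*Rt).as_rotvec(),3),"from",np.round(s["tool_pos"],4),np.round(s["orientation"],2),"w",round(s["gripper_width"],4),"t",s["t"],"F",np.round(s["ft_force"],1))
E
python3 - <<'E'
from h import *
t=cv2.imread("pics/top0.png");s=cv2.imread("pics/scene0.png")
cv2.imwrite("pics/topc.png",cv2.resize(t[100:310,130:440],(0,0),fx=2.5,fy=2.5,interpolation=cv2.INTER_CUBIC))
cv2.imwrite("pics/scenec.png",cv2.resize(s[150:290,140:430],(0,0),fx=2.75,fy=2.75,interpolation=cv2.INTER_CUBIC))
m=camera_model("top")
for n,u,v,z in [("large",170,192,.02),("small",397,192,.018),("rest",320.5,184,.03),("tray",243,171.5,.005),("slab",247,249,.016),("spat",316,250,.008),("powdercap",410,264,.076),("dropper",171,252,.06),("wipes",64,220,.14)]:
    print(n,ray(m,u,v,z).round(3))
E
```

```text
large [0.602 0.332 0.02 ]
small [ 0.595 -0.335  0.018]
rest [ 0.618 -0.109  0.03 ]
tray [0.667 0.119 0.005]
slab [0.431 0.106 0.016]
spat [ 0.427 -0.092  0.008]
powdercap [ 0.377 -0.34   0.076]
dropper [0.42  0.314 0.06 ]
wipes [0.497 0.579 0.14 ]
```

View pics/topc.png

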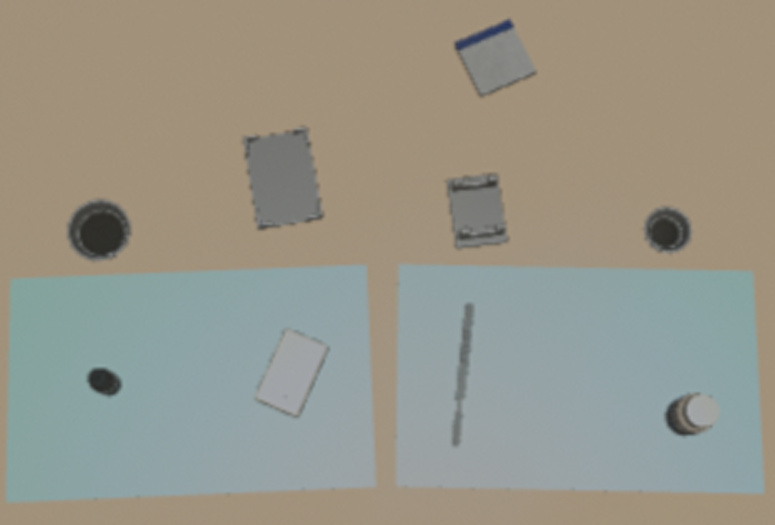

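View pics/scenec.png

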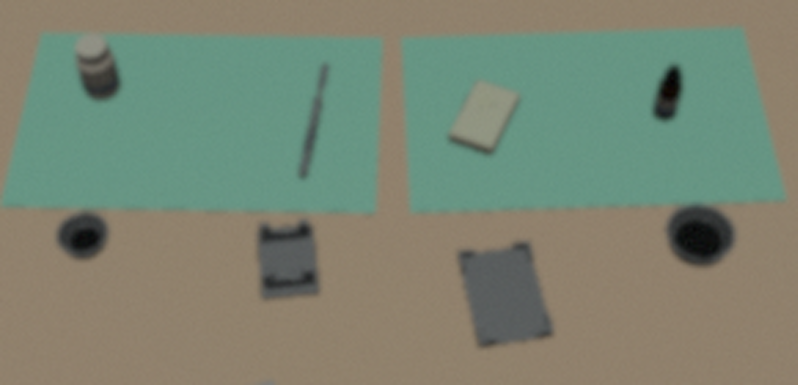

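```bash
python3 - <<'E'
from h import *
m=camera_model("top");ms=camera_model("scene")
t=cv2.imread("pics/top0.png").astype(int);s=cv2.imread("pics/scene0.png").astype(int)
def comp(img,mask,seed,r,name,mod,z):
    M=np.zeros(mask.shape,np.uint8);u,v=seed
    M[v-r:v+r,u-r:u+r]=mask[v-r:v+r,u-r:u+r]
    n,l,st,c=cv2.connectedComponentsWithStats(M)
    k=1+np.argmax(st[1:,4]);cn=cv2.findContours((l==k).astype(np.uint8),0,2)[0][0]
    P=np.array([ray(mod,a,b,z)[:2] for a,b in cn[:,0,:]],np.float32)*1000
    rc=cv2.minAreaRect(P);print(name,st[k],np.round(c[k],1),"ctr",np.round(rc[0],1),"size",np.round(rc[1],1),"ang",round(rc[2],1))
b,g,r=[t[...,i] for i in range(3)]
sat=t.max(2)-t.min(2);br=t.sum(2)//3
print("px tray",t[171,243],"tbl",t[150,300],"slab",t[249,247],"mat",t[280,247],"spat",t[240,316],"cup",t[192,170])
grey=((r-b)<22)
comp(t,(grey),(243,171),30,"tray",m,.003)
comp(t,(grey),(320,184),22,"rest",m,.006)
comp(t,(grey&(br<130)),(170,191),20,"large",m,.02)
comp(t,(grey&(br<130)),(397,191),16,"small",m,.018)
comp(t,((b-r)<8),(247,249),24,"slab",m,.016)
comp(t,(br<140),(316,250),35,"spat",m,.006)
comp(t,(br<110),(171,252),16,"dropper",m,.03)
comp(t,((r-b)>-8),(407,265),16,"powder",m,.06)
E
python3 -m creep '[[0.0,0.0,0.03,0,0,0,0.085]]'; python3 -c "
from h import *
shift([.42,.314,.2])"
```

```text
px tray [116 119 118] tbl [123 145 161] slab [168 164 161] mat [167 164 152] spat [108 107 102] cup [42 47 48]
tray [227 151  32  41 977] [242.6 171.1] ctr [670.1 120.2] size [117.2  79.3] ang 9.2
rest [309 170  24  30 583] [320.3 184.1] ctr [ 625.4 -111.5] size [86.2 62.7] ang 6.7
large [157 180  25  25 495] [169.1 191.6] ctr [602.2 334.6] size [73.  70.3] ang 1.6
small [388 183  19  18 278] [396.6 191.5] ctr [ 596.4 -334.5] size [53.6 51.6] ang 89.4
slab [232 231  29  36 598] [246.3 248.7] ctr [432.5 108.4] size [55.4 90.9] ang 66.2
spat [311 221   9  58 212] [314.8 247.9] ctr [430.1 -88.5] size [ 11.5 167.4] ang 82.4
dropper [165 247  14  11 111] [171.2 252.2] ctr [422.6 319.9] size [38.7 26.2] ang 63.1
powder [396 257  22  17 271] [406.7 265.4] ctr [ 374.1 -335.6] size [43.5 56.2] ang 42.5
t: 0.28
tool_pos: [0.2797, 0.5885, 0.2027]
orientation: [179.7, -0.0, 154.6]
ft_force: [-0.5, -0.0, -0.1]
gripper_width: 0.0849
shift [-0.2446 -0.1877  0.0018] turn [ 0.004 -0.    -0.   ] from [0.2797 0.5885 0.2027] [ 1.7974e+02 -2.0000e-02  1.5457e+02] w 0.0849 t 0.275 F [-0.5 -0.  -0.1]
```

```bash
python3 -m creep '[[-0.04,-0.03,0,0,0,0,0.085],[-0.09,-0.07,0,0,0,0,0.085],[-0.13,-0.1,0,0,0,0,0.085],[-0.17,-0.13,0,0,0,0,0.085],[-0.21,-0.16,0,0,0,0,0.085],[-0.24,-0.185,0,0,0,0,0.085],[-0.245,-0.188,0,0,0,0,0.085],[-0.245,-0.188,0,0,0,0,0.085]]'
python3 - <<'E'
from h import *
m=camera_model("wrist");cv2.imwrite("pics/w1.png",camera("wrist")[:,:,::-1])
print(proj(m,[.42,.314,0]),proj(m,[.42,.314,.087]),read_state()["tool_pos"])
E
```

```text
t: 1.27
tool_pos: [0.4201, 0.3137, 0.2017]
orientation: [179.7, -0.0, 154.5]
ft_force: [-0.4, 0.9, 0.4]
gripper_width: 0.0849
[278.53927211 182.69918691] [278.60183148 205.18628497] [0.41952025 0.31481876 0.20168746]
```

View pics/w1.png

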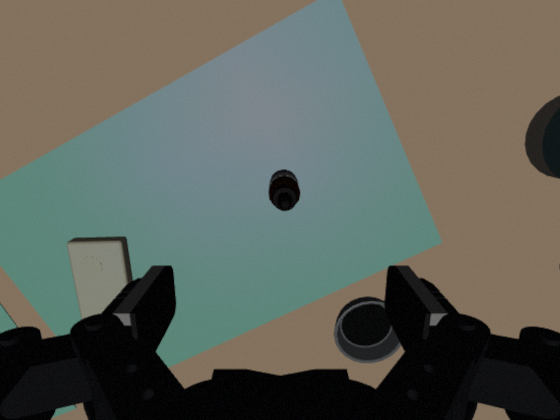

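Run:
```python
from h import *
m=camera_model("wrist")
i=cv2.imread("pics/w1.png");b=i.astype(int).sum(2)//3
w=np.array(b[160:220,260:310]<70,np.uint8)
n,l,st,c=cv2.connectedComponentsWithStats(w);k=1+np.argmax(st[1:,4]);x,y,ww,hh,_=st[k];print(x+260,y+160,ww,hh)
for u,v,z in [(284.5,200,.087),(284.5,203,.087)]: print(ray(m,u,v,z).round(4))
# widest part: body shoulder at z=.05 ; back edge of base
print(ray(m,284,169.5,.05).round(4), ray(m,284,210,.087).round(4))
cv2.imwrite("pics/w1c.png",cv2.resize(i[150:230,240:330],None,fx=6,fy=6))
cv2.imwrite("pics/w1d.png",cv2.resize(i[280:380,310:420],None,fx=6,fy=6))
```

```text
269 170 31 41
[0.4177 0.3208 0.087 ]
[0.4198 0.3198 0.087 ]
[0.4024 0.3282 0.05  ] [0.4245 0.3171 0.087 ]
```

View pics/w1c.png

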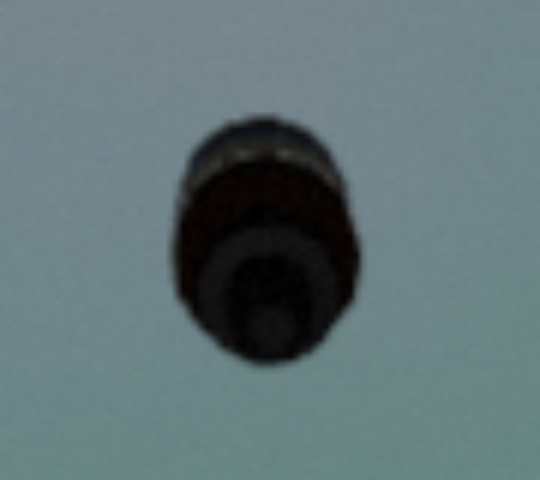

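View pics/w1d.png

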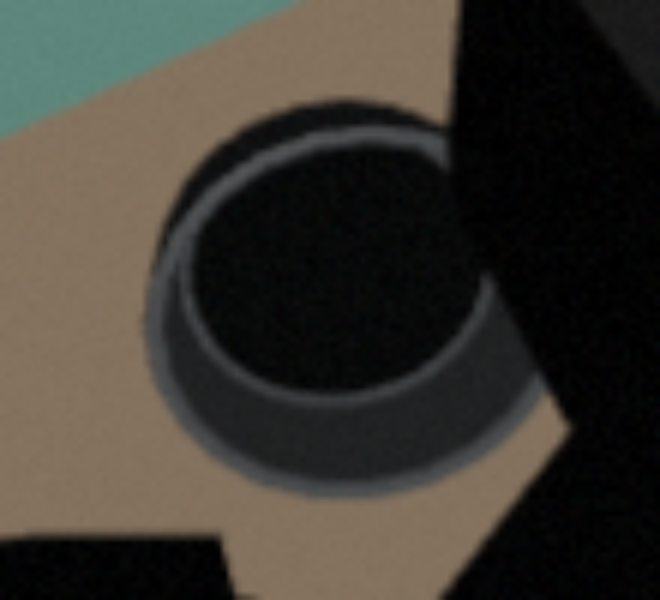

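Run:
```python
from h import *
m=camera_model("wrist")
print(ray(m,284.7,203.7,.087).round(4),ray(m,284.3,198.8,.069).round(4))
p=ray(m,283.7,169.5,0);print(p.round(4),(p+.0135*np.array([.9,-.43,0])).round(4))
shift([.420,.320,.020])
```

```text
[0.4203 0.3197 0.087 ] [0.4209 0.3194 0.069 ]
[0.4098 0.3252 0.    ] [0.4219 0.3194 0.    ]
shift [0.0016 0.004  0.1817] turn [ 0.005 -0.001 -0.   ] from [0.4195 0.3148 0.2017] [ 1.7972e+02 -6.0000e-02  1.5466e+02] w 0.0849 t 1.325 F [-0.4  0.1 -0.4]
```

```bash
python3 -m creep '[[0.001,0.004,0.04,0.005,0,0,0.085],[0.001,0.004,0.09,0.005,0,0,0.085],[0.001,0.004,0.13,0.005,0,0,0.085],[0.001,0.004,0.16,0.005,0,0,0.085],[0.001,0.004,0.18,0.005,0,0,0.085],[0.001,0.004,0.182,0.005,0,0,0.085],[0.001,0.004,0.182,0.005,0,0,0.0],[0.001,0.004,0.182,0.005,0,0,0.0],[0.001,0.004,0.182,0.005,0,0,0.0],[0.001,0.004,0.182,0.005,0,0,0.0],[0.001,0.004,0.182,0.005,0,0,0.0],[0.001,0.004,0.182,0.005,0,0,0.0]]'
```

```text
t: 2.82
tool_pos: [0.4212, 0.3203, 0.0208]
orientation: [179.9, -0.0, 154.6]
ft_force: [-1.3, -0.9, 5.9]
gripper_width: 0.0252
```

```bash
python3 -m creep '[[0,0,-0.03,0,0,0,0],[0,0,-0.07,0,0,0,0],[0,0,-0.11,0,0,0,0],[0,0,-0.11,0,0,0,0]]'; python3 -c "
from h import *
shift([.5955,-.3345,.13],90)"
```

```text
t: 3.32
tool_pos: [0.4237, 0.322, 0.1344]
orientation: [179.5, 0.1, 154.6]
ft_force: [-0.4, -0.8, -0.9]
gripper_width: 0.0254
shift [-0.4366 -0.5196  0.0006] turn [ 0.01  -0.003  1.128] from [0.4237 0.322  0.1344] [1.7947e+02 1.3000e-01 1.5462e+02] w 0.0254 t 3.325 F [-0.4 -0.8 -0.9]
```

```bash
python3 -m creep '[[-0.02,-0.024,0,0,0,0.05,0],[-0.055,-0.065,0,0,0,0.15,0],[-0.095,-0.113,0,0,0,0.26,0],[-0.135,-0.161,0,0,0,0.37,0],[-0.175,-0.208,0,0,0,0.48,0],[-0.215,-0.256,0,0,0,0.59,0],[-0.255,-0.304,0,0,0,0.7,0],[-0.295,-0.351,0,0,0,0.81,0],[-0.335,-0.399,0,0,0,0.92,0],[-0.375,-0.446,0,0,0,1.03,0],[-0.41,-0.488,0,0,0,1.1,0],[-0.43,-0.512,0,0,0,1.128,0]]'
python3 - <<'E'
from h import *
shift([.5955,-.3345,.13],90)
m=camera_model("wrist");cv2.imwrite("pics/w2.png",camera("wrist")[:,:,::-1])
E
```

```text
t: 4.82
tool_pos: [0.5895, -0.3304, 0.1289]
orientation: [179.9, -0.3, 89.5]
ft_force: [0.5, 0.1, -0.8]
gripper_width: 0.0255
shift [-0.004   0.0061 -0.0011] turn [ 0.002 -0.005 -0.008] from [ 0.5895 -0.3304  0.1289] [179.88  -0.28  89.54] w 0.0255 t 4.825 F [ 0.5  0.1 -0.8]
```

View pics/w2.png

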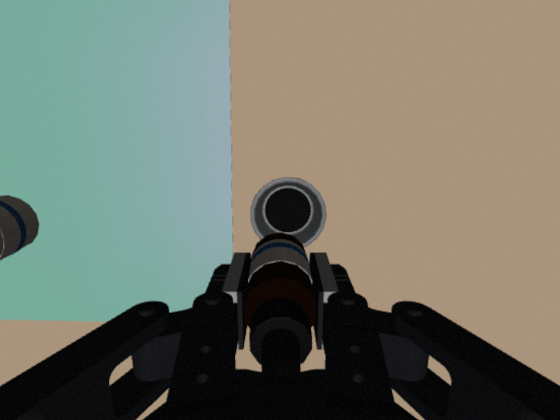

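Run:
```python
from h import *
m=camera_model("wrist")
for u,v,z in [(250,214,.018),(327,214,.018),(288.5,177.5,.018)]: print(ray(m,u,v,z).round(4))
print(ray(m,288,210,.004).round(4))
```

```text
[ 0.5677 -0.34    0.018 ]
[ 0.6249 -0.3407  0.018 ]
[ 0.5965 -0.3129  0.018 ]
[ 0.5963 -0.3412  0.004 ]
```

Run:
```python
from h import *
ms=camera_model("scene");m=camera_model("top")
s=cv2.imread("pics/scene0.png");t=cv2.imread("pics/top0.png")
cv2.imwrite("pics/c1.png",np.hstack([cv2.resize(s[220:252,150:190],None,fx=9,fy=9),cv2.resize(t[176:208,377:417],None,fx=9,fy=9)]))
for p in [[.5963,-.3412,.018],[.5964,-.3345,.018]]: print(proj(ms,p),proj(m,p))
```

```text
[167.60102143 234.95953231] [399.1826282  191.46150982]
[169.84494648 234.96883444] [396.90681571 191.45333268]
```

View pics/c1.png

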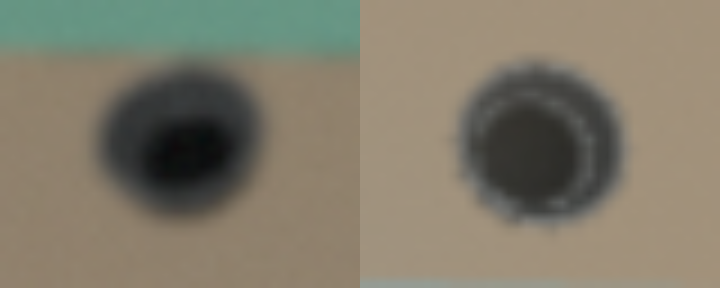

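```bash
cat >> h.py <<'E'
import json
def snap(n,cam="wrist"):
    m=camera_model(cam);i=camera(cam)[:,:,::-1];cv2.imwrite(f"pics/{n}.png",i)
    json.dump({k:np.array(v).tolist() for k,v in m.items() if k in("mtx","T")},open(f"pics/{n}.json","w"));return i.copy()
def lm(n): return json.load(open(f"pics/{n}.json"))
E
python3 -m creep '[[-0.004,0.006,0,0,-0.005,-0.008,0],[-0.004,0.006,0,0,-0.005,-0.008,0],[-0.004,0.006,0,0,-0.005,-0.008,0]]'
python3 - <<'E'
from h import *
i=snap("w3");b=i.astype(int)
cv2.imwrite("pics/w3c.png",cv2.resize(i[150:260,220:350],None,fx=5,fy=5))
shift([.5955,-.3345,.024],90)
E
```

```text
t: 5.25
tool_pos: [0.5952, -0.3373, 0.1287]
orientation: [179.9, 0.2, 89.9]
ft_force: [-0.6, -0.1, -0.7]
gripper_width: 0.0252
shift [ 0.003  -0.0003  0.1049] turn [ 0.003  0.004 -0.002] from [ 0.5955 -0.3372  0.129 ] [179.83   0.2   89.9 ] w 0.0254 t 5.3 F [-0.6  0.1  0.2]
```

View pics/w3c.png

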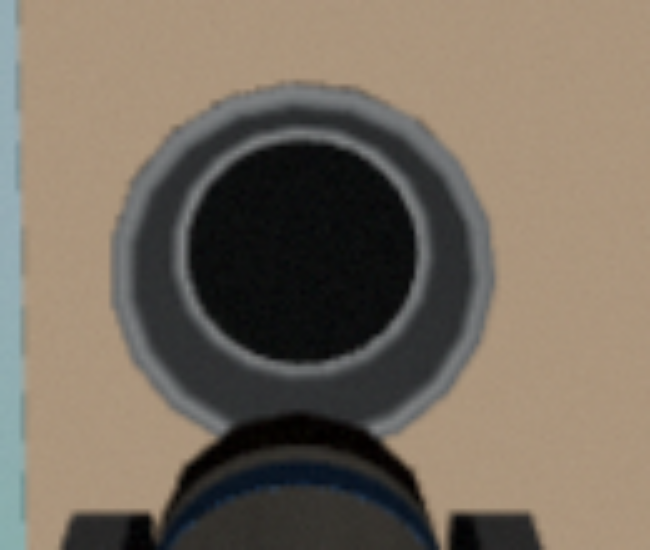

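Run:
```python
from h import *
m=lm("w3")
print(ray(m,280.6,200,.004).round(4)); p=ray(m,281,166.4,.018);print(p.round(4),p[1]-.029)
print(ray(m,242.4,204,.018).round(4),ray(m,318.8,204,.018).round(4))
# held bottle base far edge
print(ray(m,(300/5+220),(413/5+150),.108).round(4))
shift([.5957,-.3340,.024],90)
```

```text
[ 0.5963 -0.3357  0.004 ]
[ 0.5966 -0.3074  0.018 ] -0.33640896838503076
[ 0.5681 -0.3351  0.018 ] [ 0.6243 -0.3353  0.018 ]
[ 0.5956 -0.3257  0.108 ]
shift [ 3.500e-03 -1.000e-04  1.049e-01] turn [ 0.003  0.004 -0.002] from [ 0.5955 -0.3372  0.129 ] [179.83   0.2   89.9 ] w 0.0254 t 5.3 F [-0.6  0.1  0.2]
```

```bash
python3 -m creep '[[0.003,0.001,0.02,0.003,0.004,0,0],[0.003,0.001,0.05,0.003,0.004,0,0],[0.003,0.001,0.075,0.003,0.004,0,0],[0.003,0.001,0.092,0.003,0.004,0,0],[0.003,0.001,0.1,0.003,0.004,0,0],[0.003,0.001,0.103,0.003,0.004,0,0],[0.003,0.001,0.1035,0.003,0.004,0,0],[0.003,0.001,0.104,0.003,0.004,0,0]]'; python3 -c "
from h import *
s=snap('w4')
shift([.5963,-.335,.0248],90)"
```

```text
t: 6.3
tool_pos: [0.5975, -0.3351, 0.026]
orientation: [179.9, 0.0, 89.9]
ft_force: [0.9, -1.5, -0.3]
gripper_width: 0.0252
shift [-0.0001 -0.0011  0.001 ] turn [ 0.002  0.    -0.002] from [ 0.5974 -0.3349  0.0258] [1.7991e+02 1.0000e-02 8.9900e+01] w 0.0255 t 6.35 F [0.2 0.1 0. ]
```

View pics/w4.png

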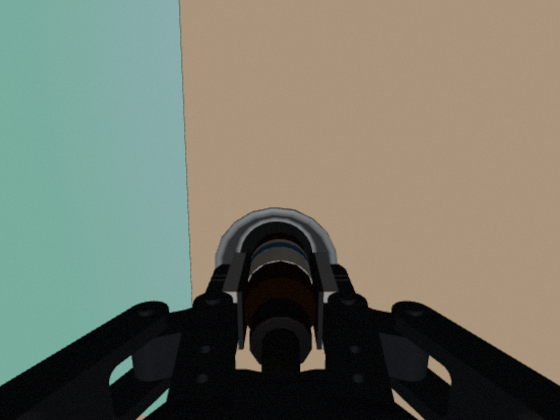

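```bash
python3 -m creep '[[0,-0.001,0.001,0,0,0,0],[0,-0.001,0.0015,0,0,0,0],[0,-0.001,0.0015,0,0,0,0.01]]';python3 -m creep '[[0,0,0,0,0,0,0.03],[0,0,0,0,0,0,0.05],[0,0,0,0,0,0,0.07],[0,0,0,0,0,0,0.07],[0,0,0,0,0,0,0.07]]'; python3 -c "
from h import *
s=snap('w5')
shift([.5963,-.335,.0248],90)"
```

```text
t: 6.72
tool_pos: [0.5965, -0.3352, 0.0249]
orientation: [179.9, 0.0, 89.9]
ft_force: [-0.8, 0.4, 3.3]
gripper_width: 0.0258
t: 7.35
tool_pos: [0.5965, -0.3352, 0.0249]
orientation: [179.9, 0.0, 89.9]
ft_force: [-0.2, -0.2, -0.1]
gripper_width: 0.0701
shift [ 0.0002 -0.0002  0.0001] turn [ 0.002  0.    -0.002] from [ 0.5965 -0.3352  0.0249] [1.7989e+02 2.0000e-02 8.9890e+01] w 0.0699 t 7.4 F [ 0.5 -0.5 -0.8]
```

View pics/w5.png

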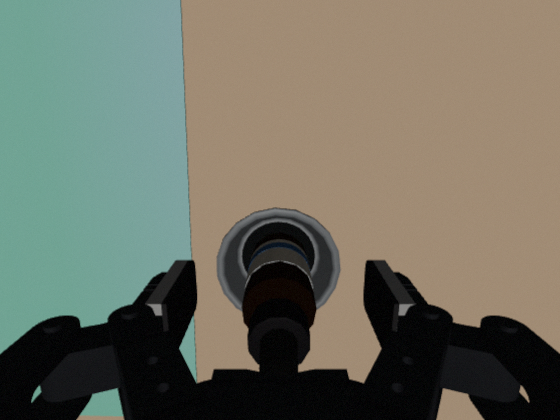

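```bash
python3 -m creep '[[0,0,-0.03,0,0,0,0.07],[0,0,-0.08,0,0,0,0.085],[0,0,-0.13,0,0,0,0.085],[0,-0.03,-0.165,0,0,0,0.085],[0,-0.08,-0.175,0,0,0,0.085],[0,-0.13,-0.175,0,0,0,0.085],[0,-0.18,-0.175,0,0,0,0.085],[0,-0.215,-0.175,0,0,0,0.085],[0,-0.222,-0.175,0,0,0,0.085],[0,-0.222,-0.175,0,0,0,0.085],[0,-0.222,-0.175,0,0,0,0.085]]'; python3 -c "
from h import *
s=snap('w6');cv2.imwrite('pics/w6c.png',cv2.resize(s[100:300,180:380],None,fx=3,fy=3))
shift([.374,-.336,.0168],90)"
```

```text
t: 8.78
tool_pos: [0.3759, -0.3346, 0.1998]
orientation: [179.8, 0.1, 90.0]
ft_force: [-0.3, 0.2, 0.5]
gripper_width: 0.0847
shift [-0.0012 -0.0023  0.1829] turn [0.002 0.001 0.   ] from [ 0.3759 -0.3345  0.1997] [1.7987e+02 8.0000e-02 9.0010e+01] w 0.0848 t 8.825 F [-0.4 -0.2  0. ]
```

View pics/w6.png

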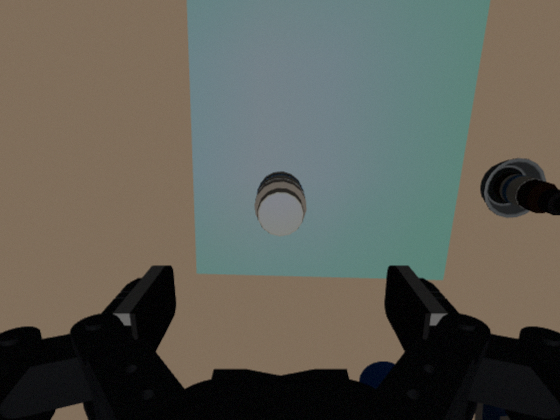

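View pics/w6c.png

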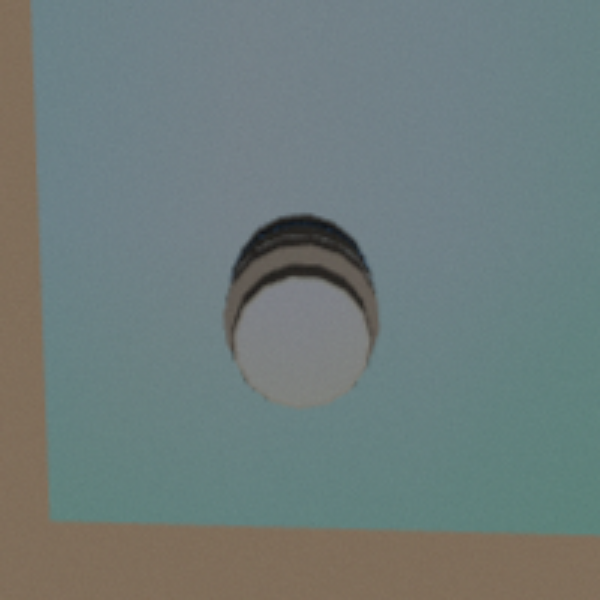

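Run:
```python
from h import *
m=lm("w6")
p=ray(m,281,213.3,.076);print(p.round(4)); q=ray(m,282,171,0);print(q.round(4),q[1]-.022)
shift([p[0],p[1],.016],90)
```

```text
[ 0.3774 -0.3431  0.076 ]
[ 0.3787 -0.3225  0.    ] -0.34454932046795045
shift [-0.0083  0.0011  0.1837] turn [0.002 0.001 0.   ] from [ 0.3759 -0.3345  0.1997] [1.7987e+02 8.0000e-02 9.0010e+01] w 0.0848 t 8.825 F [-0.4 -0.2  0. ]
```

```bash
python3 -m creep '[[-0.008,0.0015,0.04,0,0,0,0.085],[-0.008,0.0015,0.09,0,0,0,0.085],[-0.008,0.0015,0.13,0,0,0,0.085],[-0.008,0.0015,0.16,0,0,0,0.085],[-0.008,0.0015,0.18,0,0,0,0.085],[-0.008,0.0015,0.184,0,0,0,0.085],[-0.008,0.0015,0.184,0,0,0,0.0],[-0.008,0.0015,0.184,0,0,0,0.0],[-0.008,0.0015,0.184,0,0,0,0.0],[-0.008,0.0015,0.184,0,0,0,0.0],[-0.008,0.0015,0.184,0,0,0,0.0]]'; python3 -m creep '[[0,0,-0.03,0,0,0,0],[0,0,-0.07,0,0,0,0],[0,0,-0.11,0,0,0,0],[0,0,-0.12,0,0,0,0]]'; python3 -c "
from h import *
snap('w7')
shift([.602,.333,.13],90)"
```

```text
t: 10.2
tool_pos: [0.3789, -0.3438, 0.0172]
orientation: [179.7, 0.2, 90.0]
ft_force: [-0.2, 0.8, 6.2]
gripper_width: 0.0429
t: 10.7
tool_pos: [0.3798, -0.3446, 0.1398]
orientation: [179.4, 0.3, 90.0]
ft_force: [1.1, -0.0, -0.7]
gripper_width: 0.0426
shift [0.6774 0.2223 0.0089] turn [0.01  0.004 0.   ] from [ 0.3797 -0.3443  0.1396] [179.45   0.24  90.  ] w 0.0428 t 10.75 F [-0.   0.3 -0.1]
```

View pics/w7.png

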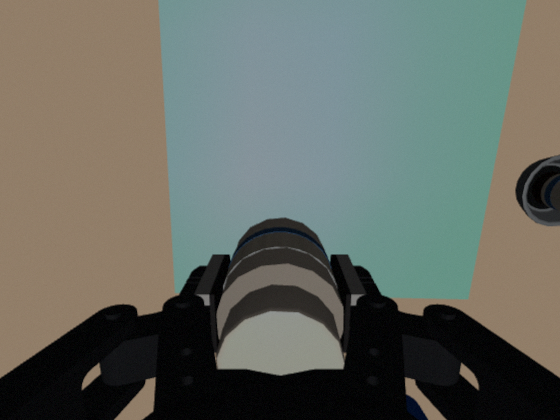

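```bash
python3 -m creep '[[0.02,0.006,0,0,0,0,0],[0.065,0.021,0,0,0,0,0],[0.12,0.039,0,0,0,0,0],[0.18,0.059,0,0,0,0,0],[0.24,0.079,0,0,0,0,0],[0.3,0.098,0,0,0,0,0],[0.36,0.118,0,0,0,0,0],[0.42,0.138,0,0,0,0,0],[0.48,0.158,0,0,0,0,0],[0.54,0.177,0,0,0,0,0],[0.6,0.197,0,0,0,0,0],[0.645,0.212,0.004,0.005,0,0,0]]'; python3 -c "
from h import *
shift([.602,.333,.13],90)"
```

```text
t: 12.25
tool_pos: [0.5906, 0.3036, 0.1327]
orientation: [179.9, 0.2, 90.1]
ft_force: [0.3, -0.1, -0.3]
gripper_width: 0.0424
shift [0.0293 0.0114 0.0026] turn [0.002 0.004 0.002] from [0.5906 0.3036 0.1327] [179.9    0.25  90.12] w 0.0424 t 12.25 F [ 0.3 -0.1 -0.3]
```

```bash
python3 -m creep '[[0.02,0.01,0,0,0,0,0],[0.029,0.011,0,0,0.004,0,0],[0.029,0.011,0,0,0.004,0,0],[0.029,0.011,0,0,0.004,0,0]]'; python3 -c "
from h import *
s=snap('w8');cv2.imwrite('pics/w8c.png',cv2.resize(s[130:270,200:360],None,fx=4,fy=4))
shift([.602,.333,.13],90)"
```

```text
t: 12.75
tool_pos: [0.6015, 0.33, 0.1323]
orientation: [179.9, 0.1, 90.0]
ft_force: [0.3, -0.2, -0.7]
gripper_width: 0.0427
shift [0.0029 0.0003 0.0026] turn [ 0.001  0.001 -0.001] from [0.6017 0.3301 0.1326] [1.7992e+02 8.0000e-02 8.9950e+01] w 0.043 t 12.8 F [ 0.5  0.4 -0.9]
```

View pics/w8c.png

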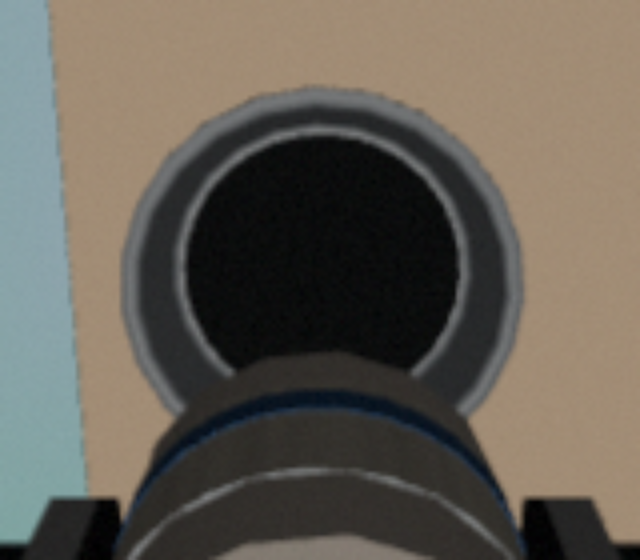

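Run:
```python
from h import *
m=lm("w8")
p=ray(m,280.6,151.75,.02);print(p.round(4),p[1]-.038);p=ray(m,280.6,163.25,.004);print(p.round(4),p[1]-.028)
p=ray(m,281,218,.1155);print(p.round(4),p[1]-.022)
```

```text
[0.6024 0.3702 0.02  ] 0.33218823562611616
[0.6024 0.3597 0.004 ] 0.33168615541552104
[0.6024 0.3502 0.1155] 0.3281796992176422
```

```bash
python3 -m creep '[[0.003,0,0.02,0,0,0,0],[0.003,0,0.05,0,0,0,0],[0.003,0,0.08,0,0,0,0],[0.003,0,0.1,0,0,0,0],[0.003,0,0.107,0,0,0,0],[0.003,0,0.1095,0,0,0,0],[0.003,0,0.1105,0,0,0,0],[0.003,0,0.1115,0,0,0,0],[0.003,0,0.1115,0,0,0,0]]'; python3 -c "
from h import *
s=snap('w9')
shift([.602,.332,.0205],90)"
```

```text
t: 13.92
tool_pos: [0.6022, 0.3332, 0.0218]
orientation: [179.9, 0.0, 90.0]
ft_force: [0.7, 0.1, -0.5]
gripper_width: 0.0429
shift [-0.0012 -0.0002  0.0012] turn [ 0.002  0.001 -0.001] from [0.6022 0.3332 0.0217] [1.7988e+02 5.0000e-02 8.9960e+01] w 0.0427 t 13.975 F [ 0.6 -0.9 -1.2]
```

View pics/w9.png

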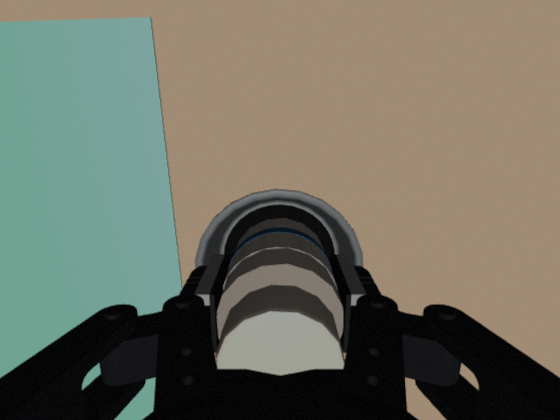

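```bash
python3 -m creep '[[0,0,0.001,0,0,0,0],[0,0,0.0015,0,0,0,0],[0,0,0.0015,0,0,0,0],[0,0,0.0015,0,0,0,0.05],[0,0,0.0015,0,0,0,0.06],[0,0,0.0015,0,0,0,0.075],[0,0,0.0015,0,0,0,0.085],[0,0,0.0015,0,0,0,0.085]]'; python3 -m creep '[[0,0,-0.03,0,0,0,0.085],[0,0,-0.07,0,0,0,0.085],[0,0,-0.12,0,0,0,0.085],[0,0,-0.17,0,0,0,0.085],[0,0,-0.18,0,0,0,0.085]]'; python3 -c "
from h import *
s=snap('w10')
shift([.4325,.1084,.2],66.2)"
```

```text
t: 14.98
tool_pos: [0.6021, 0.3332, 0.02]
orientation: [179.9, 0.1, 90.0]
ft_force: [-0.2, -0.7, -0.7]
gripper_width: 0.0848
t: 15.6
tool_pos: [0.6048, 0.3343, 0.2057]
orientation: [179.4, -0.2, 89.9]
ft_force: [0.5, 0.7, -0.8]
gripper_width: 0.0849
shift [-0.2259 -0.1713  0.0026] turn [ 0.007 -0.005  0.414] from [0.6041 0.3342 0.2047] [179.53  -0.18  89.94] w 0.0849 t 15.65 F [-0.3  0.1  1.1]
```

View pics/w10.png

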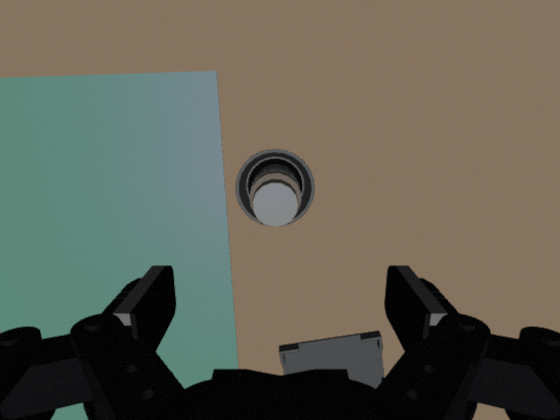

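```bash
python3 -m creep '[[-0.03,-0.022,0,0,0,-0.16,0.085],[-0.07,-0.053,0,0,0,-0.33,0.085],[-0.11,-0.083,0,0,0,-0.5,0.085],[-0.15,-0.114,0,0,0,-0.66,0.085],[-0.19,-0.144,0,0,0,-0.83,0.085],[-0.215,-0.163,0,0,0,-0.99,0.085],[-0.226,-0.171,0,0,0,-1.12,0.085],[-0.226,-0.171,0,0,0,-1.155,0.085],[-0.226,-0.171,0,0,0,-1.155,0.085],[-0.226,-0.171,0,0,0,-1.155,0.085]]'; python3 -c "
from h import *
s=snap('w11')
shift([.4325,.1084,.2],156.2)"
```

```text
t: 16.9
tool_pos: [0.4331, 0.1091, 0.2023]
orientation: [179.7, 0.4, 156.1]
ft_force: [-0.1, 0.9, -0.1]
gripper_width: 0.0846
shift [ 0.0004 -0.0009  0.0024] turn [ 0.006  0.006 -0.001] from [0.4332 0.109  0.2024] [179.67   0.37 156.13] w 0.0851 t 16.95 F [-0.4  1.2  0.1]
```

View pics/w11.png

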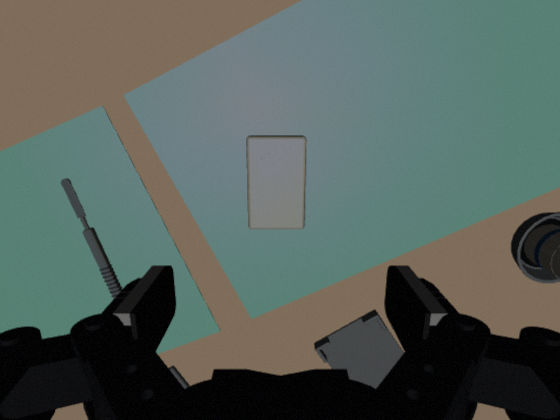

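Run:
```python
from h import *
m=lm("w11");i=cv2.imread("pics/w11.png").astype(int)
M=np.zeros(i.shape[:2],np.uint8);M[120:245,232:322]=((i[...,0]-i[...,2])<8)[120:245,232:322]
M=cv2.morphologyEx(M,cv2.MORPH_OPEN,np.ones((5,5),np.uint8))
cn=max(cv2.findContours(M,0,2)[0],key=cv2.contourArea);P=np.array([ray(m,a,b,.014)[:2] for a,b in cn[:,0]],np.float32)*1000
rc=cv2.minAreaRect(P);print(rc,cv2.boundingRect(cn))
shift([rc[0][0]/1000,rc[0][1]/1000,-.001],156.2)
```

```text
((441.80609130859375, 103.07976531982422), (54.745849609375, 66.62258911132812), 66.01456451416016) (247, 160, 59, 69)
shift [-0.009  -0.0031  0.2034] turn [ 0.006  0.006 -0.001] from [0.4332 0.109  0.2024] [179.67   0.37 156.13] w 0.0851 t 16.95 F [-0.4  1.2  0.1]
```

Run:
```python
from h import *
m=lm("w11")
C=[ray(m,u,v,.016)[:2] for u,v in [(248,137.5),(305.5,137),(304.5,229),(248.5,229)]]
c=np.mean(C,0);print(np.round(C,4),c,np.linalg.norm(C[0]-C[1]),np.linalg.norm(C[1]-C[2]),np.degrees(np.arctan2(*(C[1]-C[2])[::-1])))
shift([c[0],c[1],-.001],156.2)
```

```text
[[0.3822 0.1018]
 [0.4029 0.1497]
 [0.4838 0.1147]
 [0.4616 0.0648]] [0.43265442 0.1077621 ] 0.05214392246891324 0.08810923556447536 156.61087782013416
shift [ 0.0012 -0.0026  0.2034] turn [ 0.006  0.006 -0.001] from [0.4332 0.109  0.2024] [179.67   0.37 156.13] w 0.0851 t 16.95 F [-0.4  1.2  0.1]
```

```bash
python3 -m creep '[[0.001,-0.002,0.04,0.006,0.006,0,0.085],[0.001,-0.002,0.09,0.006,0.006,0,0.085],[0.001,-0.003,0.14,0.006,0.006,0,0.085],[0.001,-0.003,0.175,0.006,0.006,0,0.085],[0.001,-0.003,0.193,0.006,0.006,0,0.08],[0.001,-0.003,0.199,0.006,0.006,0,0.075],[0.001,-0.003,0.202,0.006,0.006,0,0.07],[0.001,-0.003,0.202,0.006,0.006,0,0.065]]'; python3 -c "
from h import *
s=snap('w12')
shift([.4326,.1078,-.001],156.2)"
```

```text
t: 17.95
tool_pos: [0.4334, 0.1076, 0.001]
orientation: [180.0, 0.1, 156.1]
ft_force: [-0.1, 0.1, 0.6]
gripper_width: 0.0647
shift [ 0.0009 -0.0002  0.0021] turn [ 0.001  0.001 -0.001] from [0.4335 0.1077 0.0011] [1.7994e+02 8.0000e-02 1.5614e+02] w 0.0649 t 18.0 F [-0.1  1.1  1.3]
```

View pics/w12.png

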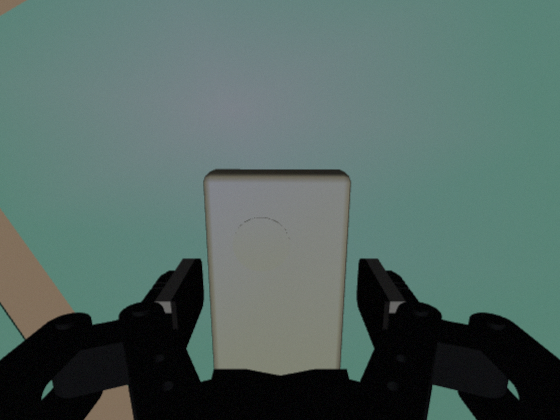

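```bash
python3 -m creep '[[0.001,0,0.002,0,0,0,0.065],[0.001,0,0.004,0,0,0,0.065],[0.001,0,0.004,0,0,0,0.065]]'; python3 -m creep '[[0,0,0,0,0,0,0],[0,0,0,0,0,0,0],[0,0,0,0,0,0,0],[0,0,0,0,0,0,0]]'
```

```text
t: 18.38
tool_pos: [0.4325, 0.1081, -0.0029]
orientation: [179.9, 0.1, 156.1]
ft_force: [-0.3, 1.0, 0.7]
gripper_width: 0.0652
t: 18.88
tool_pos: [0.4327, 0.108, -0.0025]
orientation: [179.9, 0.1, 156.1]
ft_force: [-2.0, -0.5, 6.0]
gripper_width: 0.0536
```

Gripped without pressing the counter. Lift gently and head for the tray.

```bash
python3 -m creep '[[0,0,-0.01,0,0,0,0],[0,0,-0.03,0,0,0,0],[0,0,-0.06,0,0,0,0],[0,0,-0.08,0,0,0,0],[0,0,-0.08,0,0,0,0]]'; python3 -c "
from h import *
s=snap('w13')
shift([.6701,.1202,.08],-170.8)"
```

```text
t: 19.5
tool_pos: [0.4338, 0.1085, 0.079]
orientation: [179.7, 0.2, 156.1]
ft_force: [0.1, -0.6, -1.6]
gripper_width: 0.0534
shift [-0.2122  0.107  -0.0013] turn [ 0.002  0.003 -0.577] from [0.4327 0.1082 0.0779] [1.7985e+02 1.2000e-01 1.5613e+02] w 0.054 t 19.55 F [-0.1 -0.1 -2.4]
```

View pics/w13.png

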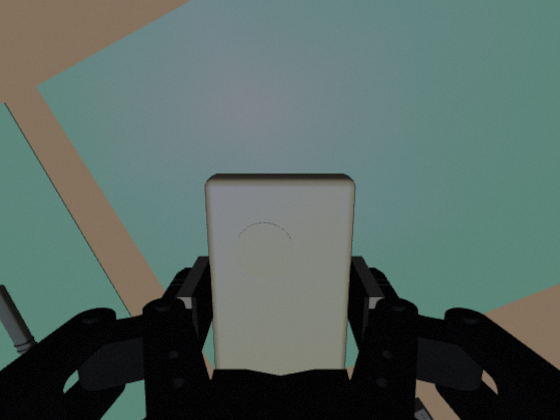

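```bash
python3 -m creep '[[-0.02,0.01,0,0,0,-0.06,0],[-0.06,0.03,0,0,0,-0.17,0],[-0.1,0.05,0,0,0,-0.28,0],[-0.14,0.07,0,0,0,-0.39,0],[-0.18,0.09,0,0,0,-0.5,0],[-0.205,0.103,0,0,0,-0.56,0],[-0.212,0.107,0,0,0,-0.577,0],[-0.212,0.107,0,0,0,-0.577,0],[-0.212,0.107,0,0,0,-0.577,0]]'; python3 -c "
from h import *
s=snap('w14')
shift([.6701,.1202,.08],-170.8)"
```

```text
t: 20.68
tool_pos: [0.6679, 0.1203, 0.0776]
orientation: [179.9, 0.0, -170.8]
ft_force: [0.4, -0.5, -2.6]
gripper_width: 0.0533
shift [-0.002  -0.0005 -0.0021] turn [ 0.001  0.001 -0.   ] from [0.6681 0.1204 0.0779] [ 1.7992e+02  5.0000e-02 -1.7080e+02] w 0.0536 t 20.725 F [ 0.1  0.5 -1.7]
```

View pics/w14.png

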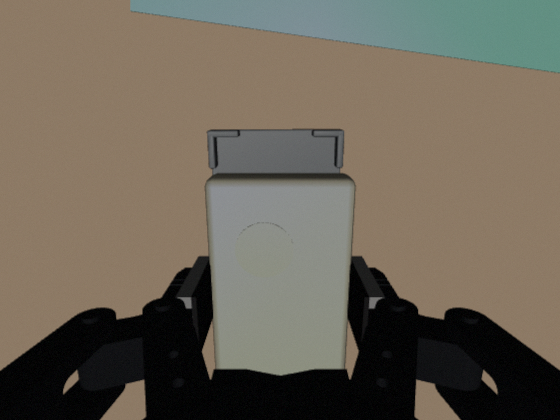

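Run:
```python
from h import *
m=lm("w14")
a,b=ray(m,208,130.5,.012),ray(m,343.5,129.5,.012)
ax=np.array([np.cos(np.radians(189.2)),np.sin(np.radians(189.2)),0])
print(a.round(4),b.round(4),np.linalg.norm(a-b),"yaw",np.degrees(np.arctan2(*(b-a)[:2][::-1]))+90,"ctr",((a+b)/2-.057*ax).round(4))
a,b=ray(m,206,179,.0964),ray(m,354,179,.0964)
print("slab",np.linalg.norm(a-b),np.degrees(np.arctan2(*(b-a)[:2][::-1]))+90,((a+b)/2-.045*ax).round(4))
```

```text
[0.6183 0.0713 0.012 ] [0.6054 0.1476 0.012 ] 0.07738608026509773 yaw 189.57888075588278 ctr [0.6681 0.1186 0.012 ]
slab 0.05208409030526748 189.15629474442966 [0.6683 0.1209 0.0964]
```

```bash
python3 -m creep '[[0,-0.001,0.015,0,0,0,0],[0,-0.001,0.04,0,0,0,0],[0,-0.001,0.058,0,0,0,0],[0,-0.001,0.069,0,0,0,0],[0,-0.001,0.073,0,0,0,0],[0,-0.001,0.0755,0,0,0,0],[0,-0.001,0.0765,0,0,0,0],[0,-0.001,0.077,0,0,0,0],[0,-0.001,0.0775,0,0,0,0]]'; python3 -c "
from h import *
s=snap('w15')
shift([.6685,.1194,.0005],-170.8)"
```

```text
t: 21.85
tool_pos: [0.6687, 0.1196, 0.0009]
orientation: [179.9, 0.1, -170.8]
ft_force: [-0.3, 0.8, -2.1]
gripper_width: 0.0534
shift [ 0.0001 -0.0001  0.0002] turn [ 0.001  0.001 -0.   ] from [0.6685 0.1196 0.0007] [ 1.7992e+02  8.0000e-02 -1.7080e+02] w 0.0532 t 21.9 F [-0.1 -0.4 -1.7]
```

View pics/w15.png

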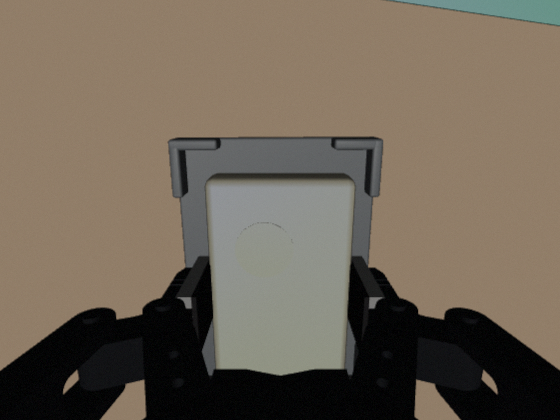

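```bash
python3 -m creep '[[0,0,0.0007,0,0,0,0],[0,0,0.0012,0,0,0,0],[0,0,0.0012,0,0,0,0]]'
```

```text
t: 22.28
tool_pos: [0.6685, 0.1196, 0.0007]
orientation: [179.9, 0.1, -170.8]
ft_force: [-3.1, -0.0, 5.2]
gripper_width: 0.0537
```

```bash
python3 -m creep '[[0,0,0,0,0,0,0.06],[0,0,0,0,0,0,0.065],[0,0,0,0,0,0,0.07],[0,0,0,0,0,0,0.07]]';  python3 -m creep '[[0,0,-0.02,0,0,0,0.07],[0,0,-0.06,0,0,0,0.07],[0,0,-0.11,0,0,0,0.07],[0,0,-0.16,0,0,0,0.07],[0,0,-0.17,0,0,0,0.05],[0,0,-0.17,0,0,0,0.05]]'; python3 -c "
from h import *
s=snap('w16')
shift([.457,-.092,.17],172.4)"
```

```text
t: 22.78
tool_pos: [0.6686, 0.1195, 0.0005]
orientation: [179.9, 0.1, -170.8]
ft_force: [-0.5, -0.2, -1.0]
gripper_width: 0.0698
t: 23.52
tool_pos: [0.6693, 0.1193, 0.1726]
orientation: [179.9, 0.2, -170.8]
ft_force: [-0.1, 0.5, -0.5]
gripper_width: 0.0497
shift [ 2.420e-01 -1.748e-01  1.000e-04] turn [0.002 0.    0.293] from [0.668  0.1192 0.1705] [ 1.799e+02  3.000e-02 -1.708e+02] w 0.0502 t 23.575 F [-0.3  0.4 -1.5]
```

View pics/w16.png

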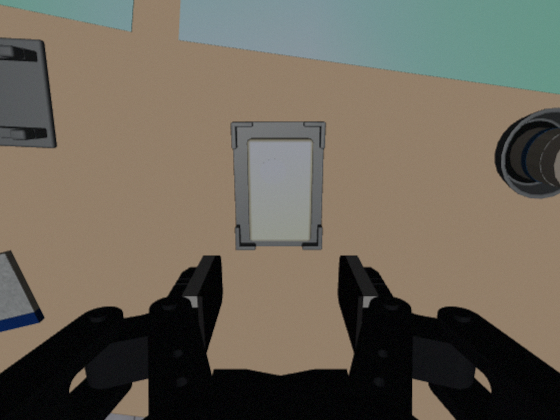

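Slab lies flat and centred in the tray brackets (280,190). Now the spatula.

```bash
python3 -m creep '[[0.03,-0.022,0,0,0,0.04,0.05],[0.075,-0.054,0,0,0,0.09,0.05],[0.12,-0.087,0,0,0,0.15,0.05],[0.165,-0.119,0,0,0,0.2,0.05],[0.205,-0.148,0,0,0,0.25,0.05],[0.235,-0.17,0,0,0,0.29,0.04],[0.242,-0.175,0,0,0,0.293,0.04],[0.242,-0.175,0,0,0,0.293,0.04],[0.242,-0.175,0,0,0,0.293,0.04]]'; python3 -c "
from h import *
s=snap('w17')
shift([.457,-.092,.17],172.4)"
```

```text
t: 24.7
tool_pos: [0.458, -0.0908, 0.1698]
orientation: [179.9, -0.0, 172.6]
ft_force: [0.4, 0.3, 0.2]
gripper_width: 0.0396
shift [ 0.0009 -0.0013 -0.0001] turn [0.002 0.    0.003] from [ 0.4581 -0.0908  0.1699] [1.7991e+02 1.0000e-02 1.7258e+02] w 0.0401 t 24.75 F [-0.1 -0.8  0.8]
```

View pics/w17.png

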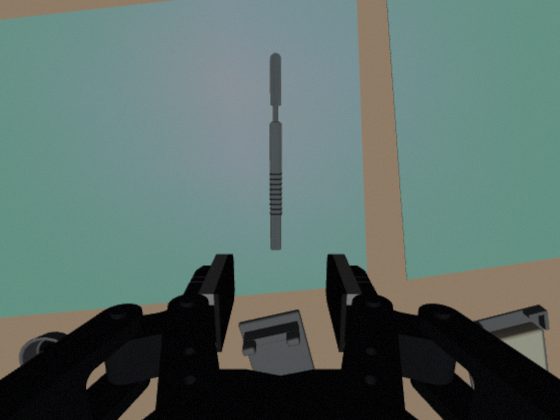

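Run:
```python
from h import *
m=lm("w17")
a,b,t=ray(m,276,122,.007),ray(m,275.8,249.5,.007),ray(m,275.5,53.5,.002)
d=a-b;print(a.round(4),b.round(4),np.linalg.norm(d),np.linalg.norm(t-b),np.degrees(np.arctan2(d[1],d[0])),((a+b)/2).round(4))
c=(a+b)/2;shift([c[0],c[1],.001],172.5)
```

```text
[ 0.3993 -0.0855  0.007 ] [ 0.512  -0.1007  0.007 ] 0.11377734927477426 0.16736872565179647 172.2914794894442 [ 0.4556 -0.0931  0.007 ]
shift [ 0.0021 -0.0029  0.1689] turn [0.002 0.    0.001] from [ 0.4581 -0.0908  0.1699] [1.7991e+02 1.0000e-02 1.7258e+02] w 0.0401 t 24.75 F [-0.1 -0.8  0.8]
```

```bash
python3 -m creep '[[0.003,-0.003,0.04,0.002,0,0,0.04],[0.005,-0.003,0.09,0.002,0,0,0.04],[0.005,-0.003,0.13,0.002,0,0,0.04],[0.005,-0.003,0.155,0.002,0,0,0.04],[0.005,-0.003,0.165,0.002,0,0,0.04],[0.005,-0.003,0.168,0.002,0,0,0.035],[0.005,-0.003,0.168,0.002,0,0,0.03]]'; python3 -m creep '[[0,0,0,0,0,0,0],[0,0,0,0,0,0,0],[0,0,0,0,0,0,0],[0,0,0,0,0,0,0],[0,0,0,0,0,0,0]]'; python3 -c "
from h import *
snap('w18')"
```

```text
t: 25.62
tool_pos: [0.4539, -0.0928, 0.0026]
orientation: [-180.0, 0.1, 172.6]
ft_force: [-0.2, 0.2, 0.2]
gripper_width: 0.0304
t: 26.25
tool_pos: [0.4552, -0.0928, 0.0038]
orientation: [180.0, 0.2, 172.6]
ft_force: [-1.3, 0.7, 6.9]
gripper_width: 0.0072
```

View pics/w18.png

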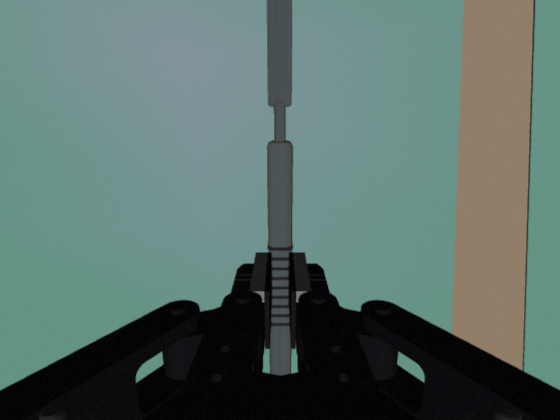

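```bash
python3 -m creep '[[0,0,-0.01,0,0,0,0],[0,0,-0.04,0,0,0,0],[0,0,-0.075,0,0,0,0],[0,0,-0.085,0,0,0,0],[0,0,-0.085,0,0,0,0]]'; python3 -c "
from h import *
snap('w19');shift([.6254,-.1115,.085],-173.3)"
```

```text
t: 26.92
tool_pos: [0.4552, -0.0927, 0.0894]
orientation: [179.9, 0.3, 172.6]
ft_force: [0.5, 0.3, -1.2]
gripper_width: 0.007
shift [-0.172   0.0032  0.0042] turn [ 0.     0.004 -0.246] from [ 0.4544 -0.0926  0.0885] [179.95   0.22 172.61] w 0.0075 t 26.975 F [ 0.7 -0.7 -0.6]
```

View pics/w19.png

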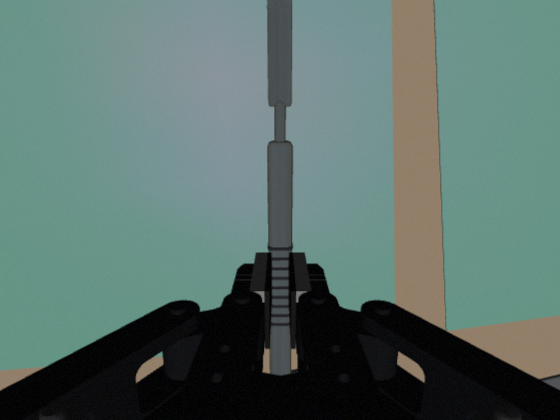

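```bash
python3 - <<'E'
from h import *
m=lm("w18")
p=ray(m,280,142,.007);ps=np.array([.4548,-.0928]);d=p[:2]-ps;yaw=np.radians(172.6);print("end along tool x",d@[np.cos(yaw),np.sin(yaw)],d@[np.sin(yaw),-np.cos(yaw)])
E
python3 -m creep '[[-0.03,0,0,0,0,-0.04,0],[-0.07,0.001,0,0,0,-0.1,0],[-0.11,0.002,0.002,0,0,-0.16,0],[-0.145,0.003,0.004,0,0,-0.21,0],[-0.165,0.003,0.004,0,0,-0.24,0],[-0.172,0.003,0.004,0,0.004,-0.246,0],[-0.172,0.003,0.004,0,0.004,-0.246,0],[-0.172,0.003,0.004,0,0.004,-0.246,0]]'; python3 -c "
from h import *
snap('w20');shift([.6254,-.1115,.085],-173.3)"
```

```text
end along tool x 0.05582174154916261 0.0006906317856547207
t: 27.98
tool_pos: [0.6238, -0.1117, 0.0844]
orientation: [179.9, -0.1, -173.3]
ft_force: [0.1, 0.5, -0.9]
gripper_width: 0.007
shift [-0.0014  0.     -0.0003] turn [ 0.001 -0.002 -0.   ] from [ 0.624  -0.1117  0.0847] [ 1.7995e+02 -1.0000e-01 -1.7332e+02] w 0.0071 t 28.025 F [ 0.6 -0.6 -0.7]
```

View pics/w20.png

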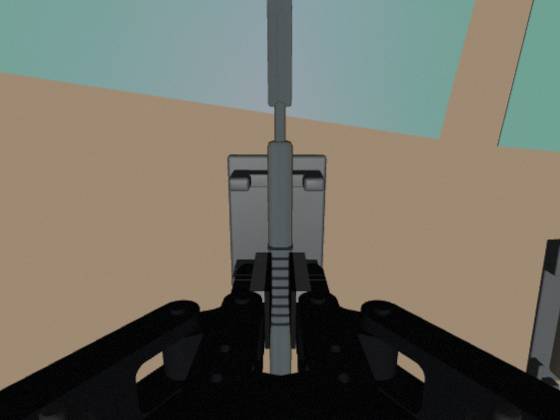

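Run:
```python
from h import *
m=lm("w20")
a,b=ray(m,228.5,156,.006),ray(m,326,155.5,.006)
ax=np.array([np.cos(np.radians(186.7)),np.sin(np.radians(186.7)),0])
print(np.linalg.norm(a-b),np.degrees(np.arctan2(*(b-a)[:2][::-1]))+90,((a+b)/2-.043*ax).round(4))
```

```text
0.06027712117088048 186.939277701012 [ 0.6258 -0.1124  0.006 ]
```

```bash
python3 -m creep '[[-0.0015,0,0.015,0,0,0,0],[-0.0015,0,0.035,0,0,0,0],[-0.0015,0,0.05,0,0,0,0],[-0.0015,0,0.055,0,0,0,0],[-0.0015,0,0.057,0,0,0,0],[-0.0015,0,0.058,0,0,0,0],[-0.0015,0,0.0585,0,0,0,0]]'; python3 -c "
from h import *
snap('w21');shift([.6254,-.1118,.0255],-173.3)"
```

```text
t: 28.9
tool_pos: [0.626, -0.1116, 0.0268]
orientation: [180.0, -0.0, -173.3]
ft_force: [0.0, -0.2, -0.8]
gripper_width: 0.007
shift [ 0.0005 -0.0002  0.0012] turn [ 0.001 -0.001 -0.   ] from [ 0.6258 -0.1115  0.0267] [ 1.7996e+02 -4.0000e-02 -1.7332e+02] w 0.0072 t 28.95 F [ 0.4 -0.1 -0.5]
```

View pics/w21.png

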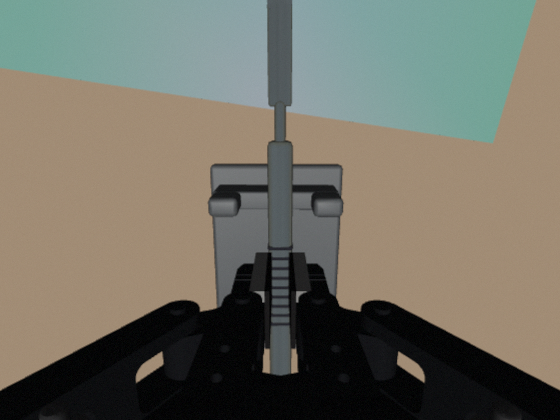

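Handle sits centred between the horns (280 between 240 and 314). Lower in small steps.

```bash
python3 -m creep '[[0,0,0.001,0,0,0,0],[0,0,0.0015,0,0,0,0],[0,0,0.0015,0,0,0,0]]'; python3 -m creep '[[0,0,0.001,0,0,0,0],[0,0,0.001,0,0,0,0]]'
```

```text
t: 29.32
tool_pos: [0.6262, -0.1116, 0.0259]
orientation: [180.0, 0.0, -173.3]
ft_force: [-1.2, 0.6, 3.8]
gripper_width: 0.0069
t: 29.58
tool_pos: [0.6262, -0.1116, 0.0259]
orientation: [179.9, -0.0, -173.3]
ft_force: [-2.6, -0.1, 5.2]
gripper_width: 0.0074
```

Contact with the notch floors. Release.

```bash
python3 -m creep '[[0,0,0,0,0,0,0.015],[0,0,0,0,0,0,0.025],[0,0,0,0,0,0,0.035],[0,0,0,0,0,0,0.04],[0,0,0,0,0,0,0.04]]'; python3 -m creep '[[0,0,-0.015,0,0,0,0.04],[0,0,-0.05,0,0,0,0.04],[0,0,-0.1,0,0,0,0.04],[0,0,-0.15,0,0,0,0.04],[0,0,-0.18,0,0,0,0.04],[0,0,-0.18,0,0,0,0.04]]'; python3 -c "
from h import *
snap('w22');snap('top1','top');
print(ray(lm('w22'),280,200,.03))"
```

```text
t: 30.2
tool_pos: [0.6262, -0.1116, 0.0258]
orientation: [179.9, -0.0, -173.3]
ft_force: [-0.0, -1.1, 0.5]
gripper_width: 0.0401
t: 30.95
tool_pos: [0.6289, -0.1127, 0.2107]
orientation: [-180.0, 0.5, -173.4]
ft_force: [-0.9, 0.1, -0.6]
gripper_width: 0.0399
[ 0.64292426 -0.11043581  0.03      ]
```

View pics/w22.png

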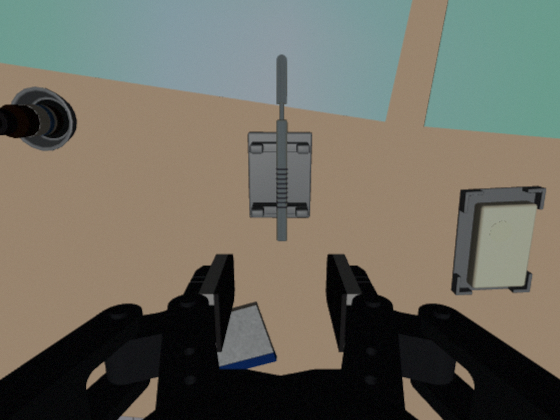

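View pics/top1.png

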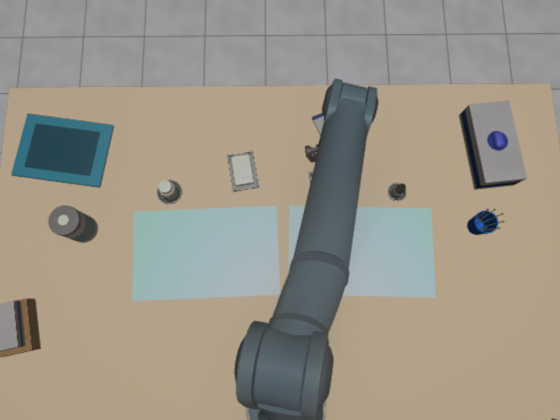

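Run:
```python
from h import *
m=lm("w22")
a,b=ray(m,282,121,.028),ray(m,281.3,241,.028);print(np.linalg.norm(a-b),((a+b)/2).round(4))
C=[ray(m,*p,.006) for p in [(248,132.5),(312,132.5),(310.5,217.5),(250,217.5)]];print(np.mean(C,0).round(4))
s=cv2.imread("pics/top1.png");sc=snap("scene1","scene")
cv2.imwrite("pics/fin.png",cv2.resize(sc[150:290,140:430],None,fx=2.75,fy=2.75,interpolation=cv2.INTER_CUBIC))
```

```text
0.1134020589416911 [ 0.6279 -0.1107  0.028 ]
[ 0.6252 -0.1124  0.006 ]
```

View pics/fin.png

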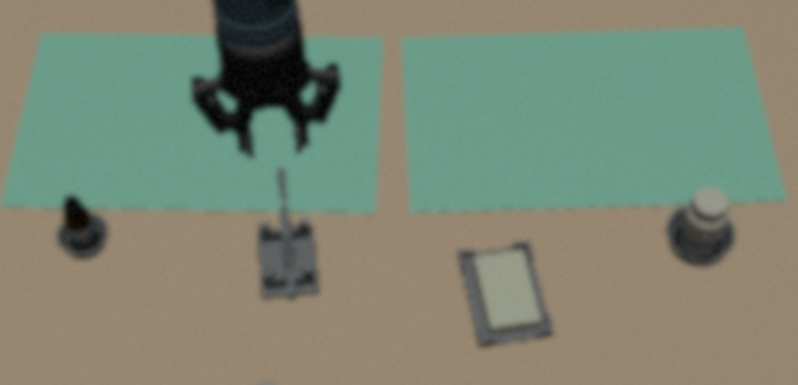

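```bash
python3 -c "
from station import *
print(close_job())"
```

```text
the job is handed in; nothing more can be done
None
```

All four items are in their holders and the job is handed in, at about 31 s of the 120 s allowed. `close_job()` gives no verdict, so this rests on my own checks.

- **Bottles:** the dropper bottle stands in the small cup and the powder bottle in the large one. Each was lowered until it stood on the cup floor, then released. The final scene picture shows both upright; I did not measure their final centring by camera. The fingers let go within about 1–2 mm of the cup centres.
- **Slab:** it lies flat inside the four brackets, and the last wrist pictures show it centred. It touched the tray floor (force changed from −2 N to +5 N) before I opened the fingers.
- **Spatula:** the handle lies in both notches with the blade toward the robot. I measured its middle about 3 mm along and 2 mm across from the rest's centre. I did not measure its tilt; it looked in line with the rest.
- **Bystanders:** the wipes canister and applicator cup look unmoved in the last top view, and the gripper was clear of everything.

**Disagreement:** one wrist view placed the small cup about 6 mm off from the other two cameras. The arm was still moving when that picture was taken. A repeat once it had settled agreed to about 1–2 mm, and I used that one.

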